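Screw the sample canister's lid down snug

ROBOT

A 7-joint arm with a two-finger parallel gripper is mounted at the origin on a cart in front of the work surface, level with it; the furniture and walls round the work are solid. World frame = base frame: x ahead of the robot, y to its left, z up, the work surface at z = 0. Lengths are in m, angles in degrees, forces in N, time in s.
With the tool pointing down it reaches from about 0.425 to 0.875 m from the base axis. Payload 4.7 kg.
Tool frame: the origin (TCP) lies at the very end of the fingers, on their centre line; the grasp point (between the pads) lies 19 mm behind it; z points along the fingers, y is the direction in which the jaws open and shut (so a half turn about z gives the same grasp; the last joint's range is limited). The gripper opens to 87 mm and grips with 3 to 60 N. Pads are 19 mm wide; open, the fingers measure 117 mm over their backs; the gripper's body (75 mm by 190 mm) begins 51 mm behind the grasp point.
Start: joints at [77.011, 18.392, -4.016, 83.108, 1.295, 78.541, -3.26], TCP at [0.155, -0.631, 0.223] pointing down, gripper open.
Joint ranges: [-163.93, 163.93], [-17.29, 119.83], [-79.2, 71.16], [3.27, 140.29], [-89.18, 269.18], [5.43, 117.66], [-154.24, 154.24]. Speed limits (degrees/s): [147.25, 147.25, 180, 180, 180, 180, 180].

INTERFACE

Orientations are given as [roll, pitch, yaw] about the fixed x, y, z axes, in that order (R = Rz(yaw) Ry(pitch) Rx(roll)).
In Python, from cell import monitor, read_camera, camera_info, env, look_for gives the robot as it stands.
- The arm moves only by the tool servo_tool, never from a script. Its argument "commands" is one flat list of numbers, 6 for each row, row after row: the shift along the tool's x, y, z in mm, then the turn, a rotation vector about the tool's x, y, z in degrees. A call has 1 to 10 rows; each row shifts and turns the commanded pose from where the row before left it, along the tool's axes as they then stand; what a row does not reach is not made up. A row lasts 1/10 s, in which the tool goes at most 50 mm and 8.59 degrees, less where a joint would pass 70% of its speed; a pose out of reach is approached as far as the arm can. A call is refused whole if a number of a shift passes 50 or a number of a turn 8.59, either way. A call with a gripper value outside its range is refused whole. "jaw" is the finger opening in mm, from 0 to 87, set as the call begins (left out, the last holds). The fingers move at their own pace and stop on an object; "newtons" is the grip in N (left out, the last holds). Time passes only in rows, so rows that do not move let the fingers close. It gives the time, the measured TCP pose, the force and the opening at its end, in the units of the state.
- monitor.get_obs(): the state, without advancing time (a new reading comes with each control period).
- read_camera(name): name is "side" or "top"; returns (picture, depth): 400x640x3 uint8, red, green, blue; 400x640 float32, m along the optical axis (not along the pixel's ray), 0 where there is no reading.
- camera_info(name): a dict with "camera_matrix" (3x3 intrinsics, pixels), "R" (3x3) and "t" (3): a world point X has camera coordinates R X + t. Camera axes: x right, y down, z forward; pixel columns grow to the right and rows downward; lengths in m; the calibration is good to about 2 mm. A picture is of the moment at which its call begins. camera_info takes no time and is no camera call.
- env.sign_off(): hands the job in, once; it reports no verdict.
Trained networks look in the newest picture that a camera, given by its name, has taken for a name from the list of things; names that differ only in an ending like _2 or _b are one class to them, and where a whole thing is asked for, a point or a joint stands for the part that bears it (a point fixed in the world has none). Each returns a list of dicts, best first, with "conf" (0 to 1); they miss things now and then, are a little off and sometimes report something else, mostly with a low value. They report only what shows in the picture. A call takes as long as a camera call.
- look_for(camera, label): "box" ([left, top, width, height] in pixels, round what is visible of it).
The state is a dict: "time_s": time; "qpos": joint angles; "joint_velocities": joint speeds; "effort": joint torques, N m; "tool_pos": TCP position; "tool_rot": TCP orientation; "force": force on the tool from outside, world axes, zero at the start; "wrist_torque": the same for the moment, N m; "grip_width": finger opening in m.
Only numpy, scipy, OpenCV 4.12 (cv2) and the standard library are available. Lean on these libraries where they do the work, as an engineer would, in place of code of your own. Each camera call takes 0.05 s, during which the arm holds its last target.

TASK

Pick up the loose grey lid by its bar, set it level on the open steel canister so that its pins drop through the gaps of the thread, and screw it down clockwise until you feel it pull snug on the rubber seal. Stop there: do not overtighten or force it, let go of the lid, and leave the other things on the bench where they are.

Things in the scene. Friction and masses are not known exactly. Their poses are not given: they have to be found in the camera images.
- canister: Open steel sample canister bolted to a round foot (132 mm across, 8 mm thick); it cannot move. Origin: centre of the foot's underside, z up. Body 100 mm across up to z = 90 mm, neck 74 mm across from z = 100 to the rim at z = 128.5 mm. The thread round the neck has open gaps 50 degrees wide centred at 60, 180 and 300 degrees from the canister's x axis (dark bars on the shoulder mark them).
- canister_mouth (a point): Centre of the steel rim, 128.5 mm above the canister's origin. On the rim lies a black rubber O-ring seal, 75 mm across, springy (18 N per mm); its top stands 132 to 138 mm above the canister's origin, different each time and not measured.
- thread_start (a point): Upper end of the underside of one of three equal thread ramps on the neck (each 70 degrees long, 5 mm thick, out to radius 43.5 mm), centred at 0, 120 and 240 degrees from the canister's x axis. This point: at +35 degrees, radius 40 mm, 124 mm above the canister's origin. Clockwise seen from above the undersides slope down by 10.5 mm per radian.
- lid: Loose grey plastic screw lid, 100 mm across, about 0.15 kg, skirt down on the bench. Origin: centre of the skirt's lower edge, z up, x along its bar. Skirt 26 mm tall with a flat top; its ceiling inside is 22 mm above the lower edge. When its pins have dropped through the gaps, the ceiling rests on the seal, lower edge 110 to 116 mm above the canister's origin.
- lid_pin (a point): Inner end of one of three pins, 6 mm thick, that stick inward from the skirt to radius 39.5 mm, 3.5 mm above its lower edge, at 0 (this one), 120 and 240 degrees from the lid's x axis; a broad rib outside marks each. From mid-gap the lid turns freely clockwise 0.6 to 1.2 rad, depending on the seal; then the pins meet the ramps and the lid is drawn down 10.5 mm per radian.
- lid_grip (a point): Middle of the bar on the lid's axis, 41 mm above its lower edge; axes as the lid's. Bar 26 mm wide (along y: pinch here), 56 mm long (x), 26 to 56 mm above the lower edge. Snug is a clamping force of about 18 N: the seal squeezed some 1 mm, torque 0.4 to 0.6 N m while turning (it can fade when held still). Under 9 N is loose, over 27 N too tight, 38 N damages it. It stays where left.
- tape: Bystander: roll of beige tape lying flat, 72 mm across, 18 mm high. Origin at the centre of its underside.
- dish: Bystander: small clear covered dish, 60 mm across, 13 mm high. Origin at the centre of its underside.
- beaker: Bystander: glass beaker, 72 mm across, 93 mm tall. Origin at the centre of its underside.
- amber: Bystander: amber glass bottle with white cap, 48 mm across, 98 mm tall. Origin at the centre of its underside.

How it is judged (in metres and radians):
On the way, in this order (a step that is already met when the one before it is completed fails the run):
1. the lid sits level on the canister's seal, its pins in the thread's gaps (horizontal distance between lid_grip and canister_mouth below 0.004 m and z of lid_grip in the frame of canister below 0.1585 m and angle between lid_grip's own z axis and vertical below 0.05 rad), for 0.1 s.
2. the lid is screwed down: its thread clamps it with more than 10 N (all of step 1 and contact force between lid and canister above 10 N), for 0.2 s.
At the end, for the whole second after the job is handed in: the lid stands still and released on the canister, within 4 mm of its axis and level within 0.05 rad, pins below the thread ramps, clamped on the seal by the thread with 9 to 27 N (all of step 1 and contact force between lid and canister between 9 and 27 N and linear speed of lid below 0.01 m/s and angular speed of lid below 0.05 rad/s); the robot touches nothing.
It fails at once if the lid is badly overtightened or forced against the canister: more than 38 N between them (contact force between lid and canister above 38 N).
It fails at once if the tape roll is moved more than 20 mm (distance of tape from where it was at the start of the episode above 0.02 m).
It fails at once if the small dish is moved more than 20 mm (distance of dish from where it was at the start of the episode above 0.02 m).
It fails at once if the beaker is moved more than 20 mm (distance of beaker from where it was at the start of the episode above 0.02 m).
It fails at once if the amber bottle is moved more than 20 mm (distance of amber from where it was at the start of the episode above 0.02 m).
It also fails if it takes over 67 s, if anything falls off the work surface, if the arm or the gripper's body presses on something with over 40 N, if the wrist force passes 120 N, or if a joint passes its speed limit or range.

## Working session

There is one attempt and no reset: what is moved stays moved. The work goes in short steps, Python scripts to look and compute and a tool call to move; the robot and the scene stay as the last step left them, time stands still between calls to the robot, and variables do not carry over. Pictures are saved under pics/ and viewed, and the job is handed in when it is done.

Besides the shell and the picture viewer there is one more tool, called after ">>>" by a JSON object that holds its "api" and its "payload", one argument or row to a line. servo_tool: Moves the arm, as the interface text tells. Its arguments: {"type":"object","properties":{"commands":{"type":"array","items":{"type":"number"}},"jaw":{"type":"number"},"newtons":{"type":"number"}},"required":["commands"]}

```bash
ls; mkdir -p pics
cat > h.py <<'E'
import numpy as np, cv2
from cell import monitor, read_camera, camera_info, env, look_for
def pts(name,depth):
    c=camera_info(name);K=np.array(c["camera_matrix"]);R=np.array(c["R"]);t=np.array(c["t"])
    v,u=np.mgrid[0:400,0:640];z=depth
    P=np.stack([(u-K[0,2])/K[0,0]*z,(v-K[1,2])/K[1,1]*z,z],-1)
    W=(P-t)@R
    W[depth<=0]=np.nan
    return W
E
python3 - <<'E'
from h import *
o=monitor.get_obs();print(o)
for n in ["side","top"]:
    im,d=read_camera(n);cv2.imwrite(f"pics/{n}0.png",im[:,:,::-1]);np.savez(f"{n}0.npz",im=im,d=d)
    print(n,camera_info(n))
    for l in ["canister","lid","lid_grip","tape","dish","beaker","amber"]:
        r=look_for(n,l);print(n,l,r[:2])
E
```

```text
pics
{'time_s': 0.0, 'qpos': array([77.01086633, 18.43925565, -4.01350737, 83.17435727,  1.29536761,
       78.5400226 , -3.25956579]), 'joint_velocities': array([-0.01699958, -0.02991301,  0.08988749,  0.00223714,  0.03948395,
        0.06975848,  0.05098836]), 'effort': array([-6.56831662e-05, -4.91285026e+01, -4.03842526e-01, -3.12530172e+01,
       -6.41525583e-02,  4.36874852e-02,  1.77534671e-04]), 'tool_pos': array([ 0.15481087, -0.63073437,  0.22146378]), 'tool_rot': array([-1.79891617e+02,  6.68743439e-03,  1.37974644e+01]), 'force': array([-0.24676104, -0.26686496, -0.73336092]), 'wrist_torque': array([-0.02983989,  0.02120246, -0.05405645]), 'grip_width': 0.086784156742785}
side {'camera_matrix': array([[394.17016048,   0.        , 317.36324079],
       [  0.        , 394.17016048, 202.27748902],
       [  0.        ,   0.        ,   1.        ]]), 'R': array([[ 0.98551231, -0.16954363,  0.00452195],
       [-0.06246327, -0.38761219, -0.91970383],
       [ 0.15768269,  0.90609698, -0.39258684]]), 't': array([-0.58261056,  0.13078331,  0.92404659])}
side canister [{'box': [
[... 623 characters left out ...]
       ,   1.        ]]), 'R': array([[-8.67327631e-03, -9.99961178e-01, -1.55474827e-03],
       [-9.95446355e-01,  8.78169589e-03, -9.49180516e-02],
       [ 9.49280200e-02,  7.24418006e-04, -9.95483875e-01]]), 't': array([-0.00407772,  0.61382933,  1.12093102])}
top canister [{'box': [307.8, 198.8, 56.7, 50.6], 'conf': 0.79}]
top lid [{'box': [234.2, 224.7, 41.2, 40.4], 'conf': 0.74}]
top lid_grip [{'box': [236.5, 226.2, 40.3, 39.5], 'conf': 0.69}]
top tape [{'box': [268.0, 157.6, 28.5, 33.9], 'conf': 0.72}]
top dish [{'box': [230.3, 155.1, 2.7, 6.4], 'conf': 0.42}]
top beaker [{'box': [334.1, 120.7, 29.4, 34.3], 'conf': 0.94}]
top amber [{'box': [416.1, 250.1, 27.5, 23.9], 'conf': 0.63}]
```

Run:
```python
from h import *
a=np.load("top0.npz")["im"];cv2.imwrite("pics/top0c.png",cv2.resize(a[100:300,200:460,::-1],None,fx=3,fy=3,interpolation=cv2.INTER_CUBIC))
a=np.load("side0.npz")["im"];cv2.imwrite("pics/side0c.png",cv2.resize(a[160:340,220:400,::-1],None,fx=3.3,fy=3.3,interpolation=cv2.INTER_CUBIC))
```

```text
(no output)
```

View pics/top0.png

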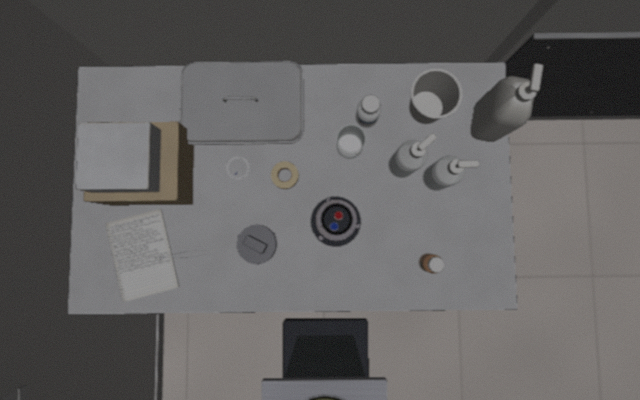

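View pics/top0c.png

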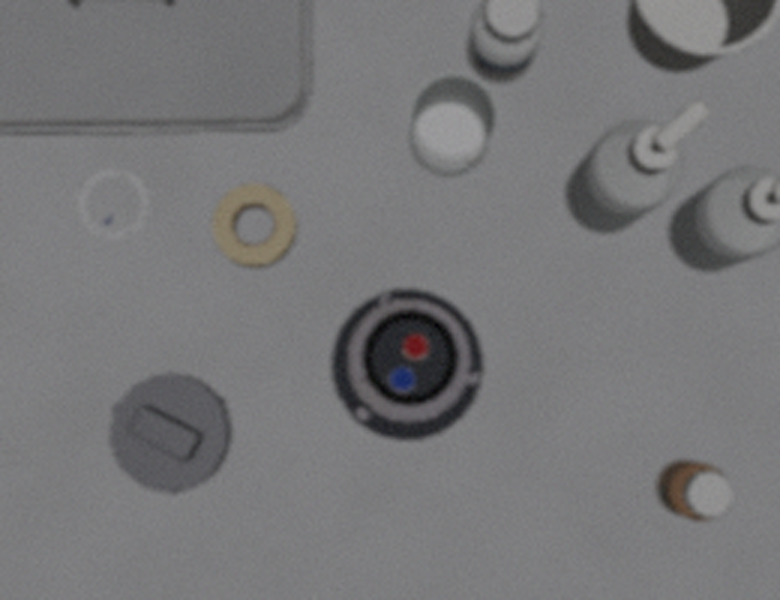

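View pics/side0c.png

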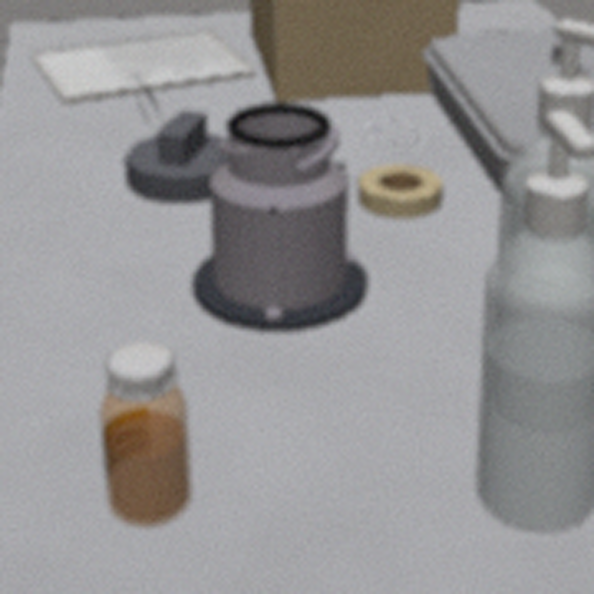

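View pics/side0.png

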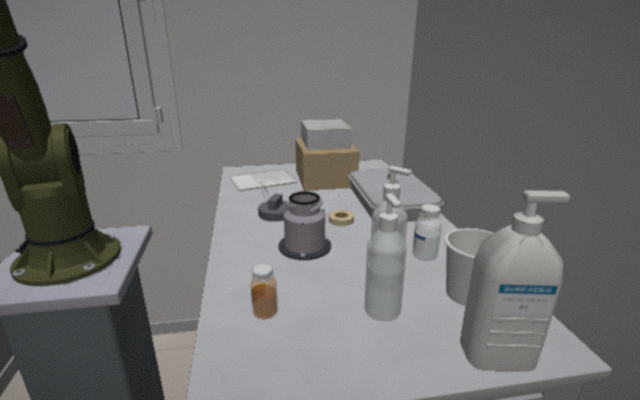

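Run:
```python
from h import *
z=np.load("top0.npz");d=z["d"];W=pts("top",d);im=z["im"]
def reg(b,p=6):
    l,t,w,h=[int(x) for x in b]; return slice(t-p,t+h+p),slice(l-p,l+w+p)
# bench z
print("bench",np.nanmedian(W[270:290,340:400,2]))
def circ(P):
    A=np.c_[2*P,np.ones(len(P))];s=np.linalg.lstsq(A,(P**2).sum(1),rcond=None)[0];return s[:2],np.sqrt(s[2]+s[:2]@s[:2])
for n,b in [("lid",[234,224,41,40]),("can",[308,198,56,50])]:
    P=W[reg(b)].reshape(-1,3);P=P[~np.isnan(P[:,0])]
    h,e=np.histogram(P[:,2],bins=np.arange(-.02,.17,.004));print(n,[(round(x,3),int(c)) for x,c in zip(e,h) if c])
    if n=="lid":
        Q=P[(P[:,2]>.016)]
        (c,r,a)=cv2.minEnclosingCircle(Q[:,:2].astype(np.float32))+(0,);print("lid",c,r,Q[:,:2].mean(0))
        T=P[P[:,2]>.045];print("bar",len(T),T.mean(0),cv2.minAreaRect((T[:,:2]*1000).astype(np.float32)))
    else:
        Q=P[P[:,2]>.125];print("rim",len(Q),Q.mean(0),cv2.minEnclosingCircle((Q[:,:2]*1000).astype(np.float32)))
        Q=P[P[:,2]>.004];print("foot",len(Q),Q.mean(0),cv2.minEnclosingCircle((Q[:,:2]*1000).astype(np.float32)))
z=np.load("side0.npz");W=pts("side",z["d"])
for n,b in [("lid",[255,192,31,30]),("can",[277,193,57,71])]:
    P=W[reg(b)].reshape(-1,3);P=P[~np.isnan(P[:,0])]
    h,e=np.histogram(P[:,2],bins=np.arange(-.02,.17,.004));print(n,[(round(x,3),int(c)) for x,c in zip(e,h) if c])
```

```text
bench 0.0001691711989782768
lid [(np.float64(-0.008), 54), (np.float64(-0.004), 699), (np.float64(0.0), 683), (np.float64(0.004), 66), (np.float64(0.008), 6), (np.float64(0.012), 7), (np.float64(0.016), 15), (np.float64(0.02), 180), (np.float64(0.024), 607), (np.float64(0.028), 164), (np.float64(0.032), 10), (np.float64(0.036), 4), (np.float64(0.04), 2), (np.float64(0.044), 8), (np.float64(0.048), 9), (np.float64(0.052), 109), (np.float64(0.056), 116), (np.float64(0.06), 2)]
lid (0.49437960982322693, 0.171327605843544) 0.05181035399436951 [0.49406797 0.16967318]
bar 243 [0.49435173 0.1702811  0.05552369] ((494.22369384765625, 171.230712890625), (55.42913818359375, 26.204273223876953), 63.14651107788086)
can [(np.float64(-0.008), 59), (np.float64(-0.004), 947), (np.float64(0.0), 1117), (np.float64(0.004), 553), (np.float64(0.008), 497), (np.float64(0.012), 59), (np.float64(0.016), 4), (np.float64(0.024), 4), (np.float64(0.028), 1), (np.float64(0.032), 1), (np.float64(0.036), 9), (np.float64(0.04), 18), (np.float64(0.044), 4), (np.float64(0.048), 5), (np.float64(0.052), 59), (np.float6
[... 1725 characters left out ...]
 (np.float64(0.028), 80), (np.float64(0.032), 73), (np.float64(0.036), 78), (np.float64(0.04), 78), (np.float64(0.044), 80), (np.float64(0.048), 71), (np.float64(0.052), 115), (np.float64(0.056), 73), (np.float64(0.06), 68), (np.float64(0.064), 62), (np.float64(0.068), 59), (np.float64(0.072), 65), (np.float64(0.076), 59), (np.float64(0.08), 68), (np.float64(0.084), 58), (np.float64(0.088), 109), (np.float64(0.092), 125), (np.float64(0.096), 100), (np.float64(0.1), 50), (np.float64(0.104), 45), (np.float64(0.108), 66), (np.float64(0.112), 62), (np.float64(0.116), 85), (np.float64(0.12), 103), (np.float64(0.124), 100), (np.float64(0.128), 77), (np.float64(0.132), 145), (np.float64(0.136), 6)]
```

Run:
```python
from h import *
a=np.load("top0.npz")["im"];
def enh(a):
    a=a.astype(float);a=(a-a.min())/(np.percentile(a,99.5)-a.min());return (np.clip(a,0,1)**.7*255).astype(np.uint8)
A=cv2.resize(enh(a[195:252,305:368,::-1]),(630,570),interpolation=cv2.INTER_CUBIC);cv2.imwrite("pics/can.png",A)
A=cv2.resize(enh(a[220:270,230:285,::-1]),(660,600),interpolation=cv2.INTER_CUBIC);cv2.imwrite("pics/lid.png",A)
a=np.load("side0.npz")["im"]
A=cv2.resize(enh(a[188:262,250:340,::-1]),(720,592),interpolation=cv2.INTER_CUBIC);cv2.imwrite("pics/sd.png",A)
```

```text
(no output)
```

View pics/can.png

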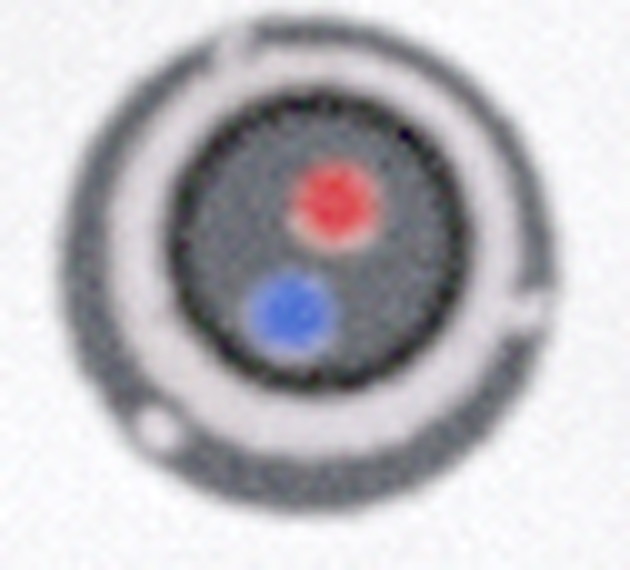

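View pics/lid.png

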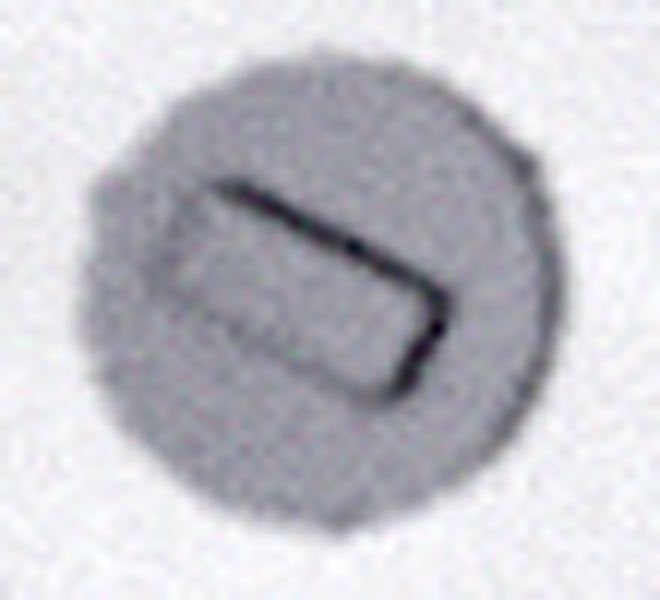

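View pics/sd.png

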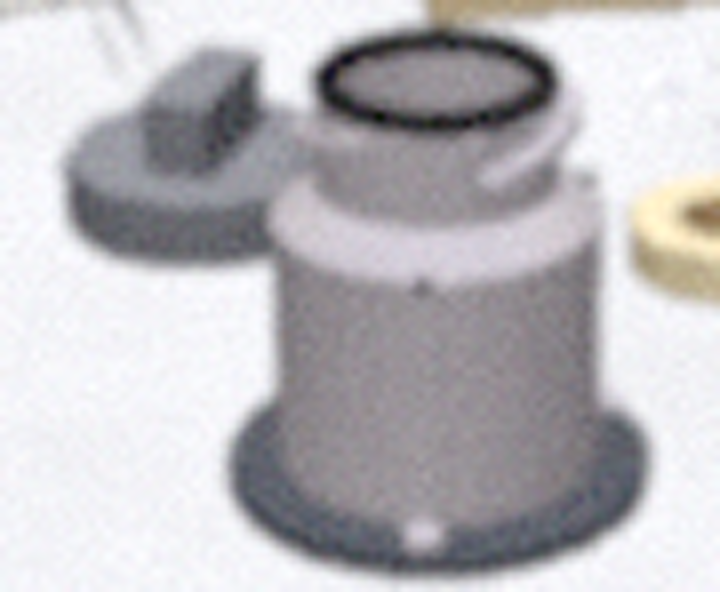

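```bash
cat >> h.py <<'E'
def proj(name,X):
    c=camera_info(name);K=np.array(c["camera_matrix"]);P=np.asarray(X)@np.array(c["R"]).T+np.array(c["t"])
    return np.stack([K[0,0]*P[...,0]/P[...,2]+K[0,2],K[1,1]*P[...,1]/P[...,2]+K[1,2]],-1)
def samp(g,uv):
    return cv2.remap(g,uv[...,0].astype(np.float32),uv[...,1].astype(np.float32),cv2.INTER_LINEAR)
def back(name,uv,z):
    c=camera_info(name);K=np.array(c["camera_matrix"]);R=np.array(c["R"]);t=np.array(c["t"])
    d=np.array([(uv[0]-K[0,2])/K[0,0],(uv[1]-K[1,2])/K[1,1],1])@R;o=-R.T@t
    return o+d*(z-o[2])/d[2]
E
python3 - <<'E'
from h import *
from scipy.optimize import minimize
th=np.radians(np.arange(0,360,3))
def cir(x,y,z,r): return np.stack([x+r*np.cos(th),y+r*np.sin(th),np.full(len(th),z)],-1)
G={}
for n in ["top","side"]:
    G[n]=cv2.GaussianBlur(np.load(n+"0.npz")["im"].astype(np.float32).mean(2),(0,0),.7)
# seal ring darkness fit
for z in (.132,.134,.136,.138):
    for n in ["top","side"]:
        f=lambda p:samp(G[n],proj(n,cir(p[0],p[1],z,.0375))).mean()
        best=min((minimize(f,[.5515+a,-.032+b],method="Nelder-Mead",options=dict(xatol=1e-5,fatol=1e-3)) for a in(-.002,0.002) for b in (-.002,.002)),key=lambda s:s.fun)
        print("seal",z,n,best.x,best.fun)
    f=lambda p:sum(samp(G[n],proj(n,cir(p[0],p[1],z,.0375))).mean() for n in G)
    b=minimize(f,[.5515,-.032],method="Nelder-Mead",options=dict(xatol=1e-5,fatol=1e-3));print("both",b.x,b.fun)
# foot edge
def edge(n,z,r,p0):
    f=lambda p:samp(G[n],proj(n,cir(p[0],p[1],z,r-.002))).mean()-samp(G[n],proj(n,cir(p[0],p[1],z,r+.003))).mean()
    return minimize(f,p0,method="Nelder-Mead",options=dict(xatol=1e-5,fatol=1e-3))
print("foot",edge("top",.006,.066,[.55,-.032]))
print("lid",edge("top",.022,.05,[.4943,.1705]).x, edge("top",.015,.05,[.4943,.1705]).x)
print("lid side",edge("side",.001,.05,[.4943,.1705]).x)
# bolts
c=np.load("top0.npz")["im"]
for u,v in [(305+24,195+4.5),(305+53,195+30.5),(305+16,195+43)]:
    p=back("top",(u-.0,v-.0),.009);q=p[:2]-[.551,-.032];print("bolt",p,np.hypot(*q),np.degrees(np.arctan2(q[1],q[0])))
E
```

```text
seal 0.132 top [ 0.53127371 -0.03619916] 53.77408218383789
seal 0.132 side [ 0.5538233  -0.03972638] 77.99263000488281
both [ 0.53233403 -0.03914855] 138.28054809570312
seal 0.134 top [ 0.53117679 -0.03600447] 53.75309371948242
seal 0.134 side [ 0.55425869 -0.04526865] 79.6972885131836
both [ 0.53306244 -0.0414357 ] 140.63674926757812
seal 0.136 top [ 0.53131267 -0.03588529] 53.73362731933594
seal 0.136 side [ 0.52437873 -0.06407109] 81.1203384399414
both [ 0.53329085 -0.04222442] 144.14208984375
seal 0.138 top [ 0.53129101 -0.03581022] 53.72978591918945Traceback (most recent call last):
  File "<stdin>", line 12, in <module>
  File "<stdin>", line 12, in <genexpr>
    res = _minimize_neldermead(fun, x0, args, callback, bounds=bounds,
                               **options)
    fxr = func(xr)
    fx = function(np.copy(x), *(wrapper_args + args))
  File "<stdin>", line 11, in <lambda>
  File "h.py", line 11, in proj
    c=camera_info(name);K=np.array(c["camera_matrix"]);P=np.asarray(X)@np.array(c["R"]).T+np.array(c["t"])
ValueError: time passes only in moves, steps and waits
```

```bash
sed -i 's/^def pts/_c={}\n_ci=camera_info\ndef camera_info(n):\n    if n not in _c: _c[n]=_ci(n)\n    return _c[n]\ndef pts/' h.py
cat > fit.py <<'E'
from h import *
from scipy.optimize import minimize
th=np.radians(np.arange(0,360,3))
def cir(x,y,z,r): return np.stack([x+r*np.cos(th),y+r*np.sin(th),np.full(len(th),z)],-1)
G={}
for n in ["top","side"]:
    G[n]=cv2.GaussianBlur(np.load(n+"0.npz")["im"].astype(np.float32).mean(2),(0,0),.7)
def edge(n,z,r,p0,di=.002,do=.003):
    f=lambda p:samp(G[n],proj(n,cir(p[0],p[1],z,r-di))).mean()-samp(G[n],proj(n,cir(p[0],p[1],z,r+do))).mean()
    s=minimize(f,p0,method="Nelder-Mead",options=dict(xatol=1e-5,fatol=1e-3));return s.x.round(4),round(s.fun,1)
E
python3 - <<'E'
from fit import *
for z in (.132,.134,.136):
    for r in (.033,.035,.0375): print("seal",z,r,edge("top",z,r,[.5515,-.032],0,.006),edge("side",z,r,[.5515,-.032],0,.006))
print("foot",edge("top",.006,.066,[.55,-.032]))
print("footside",edge("side",.004,.066,[.55,-.032]))
print("lid",edge("top",.022,.05,[.4943,.1705]), edge("top",.015,.05,[.4943,.1705]))
print("lid side",edge("side",.001,.05,[.4943,.1705]))
for u,v in [(305+24,195+4.5),(305+53,195+30.5),(305+16,195+43)]:
    p=back("top",(u-.0,v-.0),.009);q=p[:2]-[.551,-.032];print("bolt",p,np.hypot(*q),np.degrees(np.arctan2(q[1],q[0])))
p=back("side",(250+421/8-.5,188+535/8-.5),.009);q=p[:2]-[.551,-.032];print("bolt side",p,np.hypot(*q),np.degrees(np.arctan2(q[1],q[0])))
p=back("side",(250+421/8-.5,188+285/8-.5),.091);q=p[:2]-[.551,-.032];print("mark side",p,np.hypot(*q),np.degrees(np.arctan2(q[1],q[0])))
p=back("side",(250+592/8-.5,188+180/8-.5),.091);q=p[:2]-[.551,-.032];print("mark2 side",p,np.hypot(*q),np.degrees(np.arctan2(q[1],q[0])))
p=back("side",(250+487/8-.5,188+183/8-.5),.111);q=p[:2]-[.551,-.032];print("ramp low end",p,np.hypot(*q),np.degrees(np.arctan2(q[1],q[0])))
E
```

```text
seal 0.132 0.033 (array([ 0.5516, -0.0334]), np.float64(-59.3)) (array([ 0.5525, -0.0363]), np.float64(-49.2))
seal 0.132 0.035 (array([ 0.5518, -0.0332]), np.float64(-55.0)) (array([ 0.5528, -0.0356]), np.float64(-53.1))
seal 0.132 0.0375 (array([ 0.5499, -0.0321]), np.float64(-27.7)) (array([ 0.5535, -0.0367]), np.float64(-44.4))
seal 0.134 0.033 (array([ 0.5517, -0.0332]), np.float64(-59.7)) (array([ 0.552 , -0.0409]), np.float64(-50.5))
seal 0.134 0.035 (array([ 0.5517, -0.0332]), np.float64(-54.5)) (array([ 0.5521, -0.0407]), np.float64(-53.1))
seal 0.134 0.0375 (array([ 0.5499, -0.0322]), np.float64(-26.8)) (array([ 0.553 , -0.0416]), np.float64(-43.5))
seal 0.136 0.033 (array([ 0.5515, -0.0331]), np.float64(-60.0)) (array([ 0.5512, -0.0458]), np.float64(-51.5))
seal 0.136 0.035 (array([ 0.5516, -0.033 ]), np.float64(-54.0)) (array([ 0.5514, -0.0454]), np.float64(-53.0))
seal 0.136 0.0375 (array([ 0.5496, -0.0321]), np.float64(-26.0)) (array([ 0.5525, -0.0463]), np.float64(-42.6))
foot (array([ 0.5518, -0.0334]), np.float64(-42.3))
footside (array([ 0.5522, -0.037 ]), np.float64(-39.9))
lid (array([0.4944, 0.1683]), np.float64(-21.4)) (array([0.4944, 0.1692]), np.float64(-20.6))
lid side (array([0.4945, 0.1732]), np.float64(-15.1))
bolt [ 0.60779895 -0.01750855  0.009     ] 0.0586184541900277 14.312858297506045
bolt [ 0.53926288 -0.09228364  0.009     ] 0.061415607478789845 -101.01755166193787
bolt [0.50773219 0.00417734 0.009     ] 0.05639949403125741 140.10013040269092
bolt side [ 0.53981468 -0.08697222  0.009     ] 0.05609863314903978 -101.50109424053726
mark side [ 0.54060554 -0.0876375   0.091     ] 0.056600143221127636 -100.58226854130201
mark2 side [ 0.60180203 -0.02408507  0.091     ] 0.051414906481918723 8.85545708160584
ramp low end [ 0.56311239 -0.06496229  0.111     ] 0.03511727341498879 -69.82353256555426
```

>>> {"api": "servo_tool", "payload": {
  "commands": [40, -19, -8, 0, 0, 0, 40, -19, -8, 0, 0, 0, 40, -19, -8, 0, 0, 0, 40, -19, -8, 0, 0, 0, 40, -19, -8, 0, 0, 0, 40, -19, -8, 0, 0, 0, 40, -19, -8, 0, 0, 0, 40, -19, -8, 0, 0, 0, 40, -19, -8, 0, 0, 0, 40, -19, -8, 0, 0, 0],
  "jaw": 70
}}

```text
time_s: 1.8
tool_pos: [0.4993, -0.3501, 0.3032]
tool_rot: [180.0, -0.0, 13.8]
force: [0.1, -1.1, 0.4]
grip_width: 0.0703
```

```bash
cat > go.py <<'E'
import sys
from h import *
from scipy.spatial.transform import Rotation as Ro
o=monitor.get_obs();p=o["tool_pos"];R=Ro.from_euler("xyz",o["tool_rot"],degrees=True)
x,y,z,yaw=map(float,sys.argv[1:5])
T=Ro.from_euler("xyz",[180,0,yaw],degrees=True)
print("t",o["time_s"],"pos",p.round(4),"rot",o["tool_rot"].round(2),"q",o["qpos"].round(1),"F",o["force"].round(2),"M",o["wrist_torque"].round(3),"w",round(o["grip_width"]*1000,2))
print("shift mm tool",((R.inv().apply(np.array([x,y,z])-p))*1000).round(1),"turn",np.degrees((R.inv()*T).as_rotvec()).round(2))
E
python3 go.py .4944 .1695 .12 63.2
```

```text
t 1.8 pos [ 0.4993 -0.3501  0.3032] rot [ 1.7996e+02 -1.0000e-02  1.3780e+01] q [ 48.8  13.1 -19.7  81.3   4.4  86.3 -46.9] F [ 0.1  -1.1   0.38] M [-0.022 -0.024 -0.04 ] w 70.29
shift mm tool [ 119.  -506.   182.8] turn [ 5.000e-02  1.000e-02 -4.942e+01]
```

>>> {"api": "servo_tool", "payload": {
  "commands": [11, -46, 5, 0, 0, 0, 11, -46, 5, 0, 0, 0, 11, -46, 5, 0, 0, 0, 11, -46, 5, 0, 0, 0, 11, -46, 5, 0, 0, 0, 11, -46, 5, 0, 0, 0, 11, -46, 5, 0, 0, 0, 11, -46, 5, 0, 0, 0, 11, -46, 5, 0, 0, 0, 11, -46, 5, 0, 0, 0]
}}

```text
time_s: 2.8
tool_pos: [0.495, 0.1234, 0.2528]
tool_rot: [179.9, -0.1, 13.8]
force: [0.0, -0.3, 0.0]
grip_width: 0.0697
```

>>> {"api": "servo_tool", "payload": {
  "commands": [9, -46, 0, 0, 0, 0, 0, 0, 20, 0, 0, -8, 0, 0, 20, 0, 0, -8, 0, 0, 20, 0, 0, -8, 0, 0, 20, 0, 0, -8, 0, 0, 20, 0, 0, -8, 0, 0, 20, 0, 0, -8, 0, 0, 10, 0, 0, -1.4, 0, 0, 0, 0, 0, 0]
}}

```text
time_s: 3.7
tool_pos: [0.4921, 0.168, 0.1214]
tool_rot: [-179.9, 0.1, 63.1]
force: [-0.2, -0.6, -0.0]
grip_width: 0.0702
```

```bash
python3 go.py .4944 .1695 .12 63.2
python3 - <<'E'
from h import *
for n in ["side","top"]:
    im,d=read_camera(n);np.savez(f"{n}1.npz",im=im,d=d)
    c=im[130:310,160:340] if n=="side" else im[150:300,160:360]
    cv2.imwrite(f"pics/{n}1.png",cv2.resize(c[:,:,::-1],None,fx=3.3,fy=3.3,interpolation=cv2.INTER_CUBIC))
E
```

```text
t 3.7 pos [0.4921 0.168  0.1214] rot [-1.7988e+02  9.0000e-02  6.3060e+01] q [ 22.4  11.9 -48.4 107.2   9.7  65.3 -56.4] F [-0.21 -0.63 -0.01] M [-0.065 -0.057 -0.009] w 70.22
shift mm tool [2.4 1.4 1.3] turn [-0.12  0.09 -0.14]
```

View pics/side1.png

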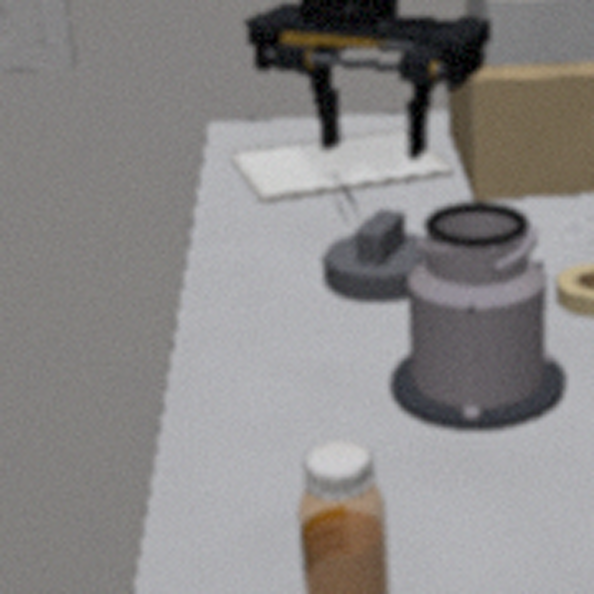

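View pics/top1.png

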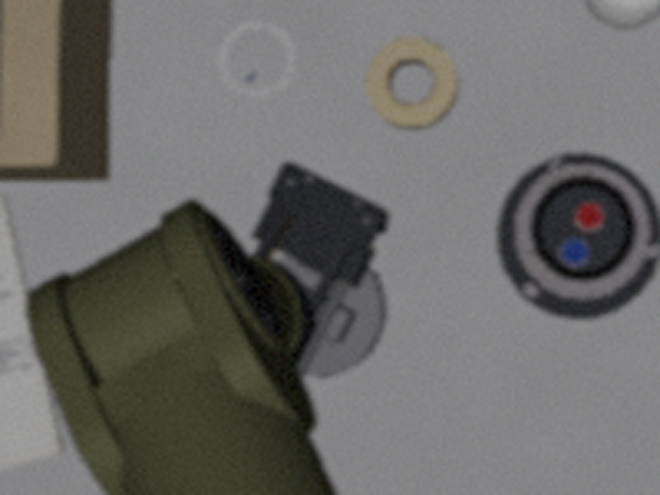

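Run:
```python
from fit import *
d=np.load("top0.npz")["d"];W=pts("top",d)
m=np.zeros_like(d,bool);m[215:275,225:285]=True
b=m&(W[...,2]>.042);v,u=np.nonzero(b)
P=np.array([back("top",(a,c),.056) for a,c in zip(u,v)]);print("bar",P.mean(0),cv2.minAreaRect((P[:,:2]*1000).astype(np.float32)))
b=m&(W[...,2]>.014);v,u=np.nonzero(b);b2=b&(W[...,2]<.04)
P=np.array([back("top",(a,c),.026) for a,c in zip(u,v)]);print("disk",P.mean(0),P.min(0),P.max(0),np.sqrt(len(P)*(P[0,2]*0+1)))
print("area r",np.sqrt(len(P)*(1.07/447)**2/np.pi))
b=np.zeros_like(d,bool);b[190:255,300:372]=True;b&=W[...,2]>.004;v,u=np.nonzero(b)
P=np.array([back("top",(a,c),.134) for a,c in zip(u,v) if W[c,a,2]>.127]);print("rim",cv2.minEnclosingCircle((P[:,:2]*1000).astype(np.float32)),P.mean(0))
for r in (.048,.05,.052):print(edge("top",.026,r,[.4943,.17],.003,.003))
```

```text
bar [0.49438305 0.17007769 0.056     ] ((494.23822021484375, 170.35968017578125), (55.98773193359375, 26.405338287353516), 63.21397399902344)
disk [0.4940028  0.17050707 0.026     ] [0.44325219 0.12150131 0.026     ] [0.54242855 0.22113085 0.026     ] 35.05709628591621
area r 0.04734534217610914
rim ((551.5447998046875, -32.28044128417969), 43.24372100830078) [ 0.55111051 -0.03239355  0.134     ]
(array([0.4943, 0.1643]), np.float64(-17.8))
(array([0.4945, 0.1674]), np.float64(-23.7))
(array([0.4946, 0.1686]), np.float64(-25.3))
```

>>> {"api": "servo_tool", "payload": {
  "commands": [3, 1, 10, 0, 0, 0, 0, 0, 15, 0, 0, 0, 0, 0, 15, 0, 0, 0, 0, 0, 15, 0, 0, 0, 0, 0, 15, 0, 0, 0, 0, 0, 10, 0, 0, 0, 0, 0, 5, 0, 0, 0, 0, 0, 4, 0, 0, 0, 0, 0, 0, 0, 0, 0, 0, 0, 0, 0, 0, 0]
}}

```text
time_s: 4.8
tool_pos: [0.4957, 0.1708, 0.0339]
tool_rot: [180.0, -0.0, 63.2]
force: [-0.1, -0.1, -0.4]
grip_width: 0.0703
```

```bash
python3 go.py .4943 .1702 .030 63.2
```

```text
t 4.8 pos [0.4957 0.1708 0.0339] rot [ 1.7996e+02 -3.0000e-02  6.3190e+01] q [ 18.7  19.3 -45.9 111.3  16.7  56.1 -61.9] F [-0.11 -0.14 -0.38] M [-0.056 -0.122 -0.033] w 70.32
shift mm tool [-1.2 -1.   3.9] turn [ 0.04 -0.03 -0.01]
```

>>> {"api": "servo_tool", "payload": {
  "commands": [-1.2, -1, 3, 0, 0, 0, 0, 0, 0, 0, 0, 0, 0, 0, 0, 0, 0, 0]
}}

```text
time_s: 5.1
tool_pos: [0.4939, 0.1699, 0.0306]
tool_rot: [180.0, 0.0, 63.2]
force: [0.2, 0.7, -0.1]
grip_width: 0.0701
```

>>> {"api": "servo_tool", "payload": {
  "commands": [0, 0, 0, 0, 0, 0, 0, 0, 0, 0, 0, 0, 0, 0, 0, 0, 0, 0, 0, 0, 0, 0, 0, 0, 0, 0, 0, 0, 0, 0, 0, 0, 0, 0, 0, 0],
  "jaw": 15,
  "newtons": 50
}}

```text
time_s: 5.7
tool_pos: [0.4938, 0.17, 0.0305]
tool_rot: [-180.0, 0.0, 63.2]
force: [-0.2, 0.1, 0.5]
grip_width: 0.0298
```

```bash
python3 go.py .4943 .1702 .030 63.2
```

```text
t 5.7 pos [0.4938 0.17   0.0305] rot [-180.     0.    63.2] q [ 18.6  19.4 -45.8 111.6  16.8  55.7 -62. ] F [-0.17  0.14  0.54] M [-0.056 -0.043 -0.017] w 29.8
shift mm tool [0.4 0.3 0.5] turn [-0.  0. -0.]
```

>>> {"api": "servo_tool", "payload": {
  "commands": [0, 0, 0, 0, 0, 0, 0, 0, 0, 0, 0, 0, 0, 0, 0, 0, 0, 0, 0, 0, 0, 0, 0, 0]
}}

```text
time_s: 6.1
tool_pos: [0.494, 0.17, 0.0305]
tool_rot: [180.0, -0.0, 63.2]
force: [0.9, -0.6, -0.0]
grip_width: 0.0256
```

```bash
python3 go.py .4943 .1702 .030 63.2
```

```text
t 6.1 pos [0.494  0.17   0.0305] rot [179.99  -0.    63.19] q [ 18.6  19.4 -45.8 111.6  16.8  55.7 -62. ] F [ 0.91 -0.56 -0.02] M [ 0.032 -0.232  0.029] w 25.62
shift mm tool [0.4 0.2 0.5] turn [ 0.01 -0.   -0.01]
```

>>> {"api": "servo_tool", "payload": {
  "commands": [0, 0, -10, 0, 0, 0, 0, 0, -20, 0, 0, 0, 0, 0, -20, 0, 0, 0, 0, 0, -20, 0, 0, 0, 0, 0, -20, 0, 0, 0, 0, 0, -25, 0, 0, 0, 0, 0, -25, 0, 0, 0, 0, 0, -25, 0, 0, 0, 0, 0, -15, 0, 0, 0, 0, 0, -10, 0, 0, 0]
}}

```text
time_s: 7.1
tool_pos: [0.4939, 0.1703, 0.2218]
tool_rot: [179.9, -0.0, 63.2]
force: [-0.3, 0.0, -2.0]
grip_width: 0.026
```

```bash
python3 go.py .5515 -.0328 .220 63.2
```

```text
t 7.1 pos [0.4939 0.1703 0.2218] rot [ 1.7993e+02 -2.0000e-02  6.3210e+01] q [ 24.7   6.3 -49.4  99.8   5.   76.1 -52.5] F [-0.31  0.02 -2.01] M [-0.071 -0.048  0.006] w 26.02
shift mm tool [-155.3  142.9    1.9] turn [ 0.07 -0.02  0.01]
```

>>> {"api": "servo_tool", "payload": {
  "commands": [-10, 9, 0, 0, 0, 0, -20, 18, 0, 0, 0, 0, -20, 19, 0, 0, 0, 0, -20, 19, 0, 0, 0, 0, -20, 18, 0, 0, 0, 0, -20, 18, 0, 0, 0, 0, -20, 18, 0, 0, 0, 0, -15, 14, 0, 0, 0, 0, -10, 10, 0, 0, 0, 0, 0, 0, 0, 0, 0, -4]
}}

```text
time_s: 8.1
tool_pos: [0.5513, -0.0365, 0.2189]
tool_rot: [-179.9, 0.1, 67.0]
force: [-0.9, -0.5, -2.3]
grip_width: 0.0253
```

>>> {"api": "servo_tool", "payload": {
  "commands": [0, 0, 0, 0, 0, -8, 0, 0, 0, 0, 0, -8, 0, 0, 0, 0, 0, -8, 0, 0, 0, 0, 0, -8, 0, 0, 0, 0, 0, -8, 0, 0, 0, 0, 0, -8, 0, 0, 0, 0, 0, -8, 0, 0, 0, 0, 0, -8, 0, 0, 0, 0, 0, -7, 0, 0, 0, 0, 0, 0]
}}

```text
time_s: 9.1
tool_pos: [0.551, -0.033, 0.2195]
tool_rot: [-180.0, -0.1, 138.2]
force: [0.4, -0.3, -1.6]
grip_width: 0.0259
```

```bash
python3 go.py .5515 -.0328 .160 138;  python3 - <<'E'
from h import *
for n in ["side","top"]:
    im,d=read_camera(n);np.savez(f"{n}2.npz",im=im,d=d)
    c=im[110:290,210:390] if n=="side" else im[130:280,240:440]
    cv2.imwrite(f"pics/{n}2.png",cv2.resize(c[:,:,::-1],None,fx=3.3,fy=3.3,interpolation=cv2.INTER_CUBIC))
E
```

```text
t 9.1 pos [ 0.551  -0.033   0.2195] rot [-1.7995e+02 -9.0000e-02  1.3822e+02] q [ 43.6  11.1 -48.   96.1   8.4  76.7  42.4] F [ 0.41 -0.32 -1.63] M [ 0.028 -0.181  0.   ] w 25.92
shift mm tool [-0.3  0.6 59.5] turn [-0.05 -0.09  0.22]
```

View pics/side2.png

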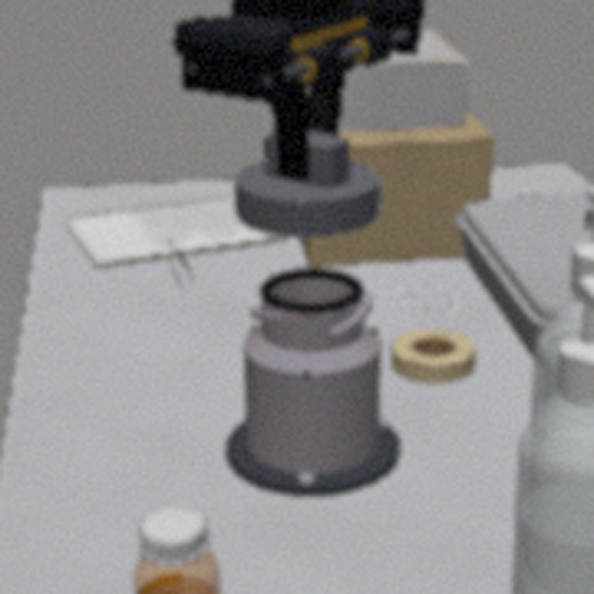

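View pics/top2.png

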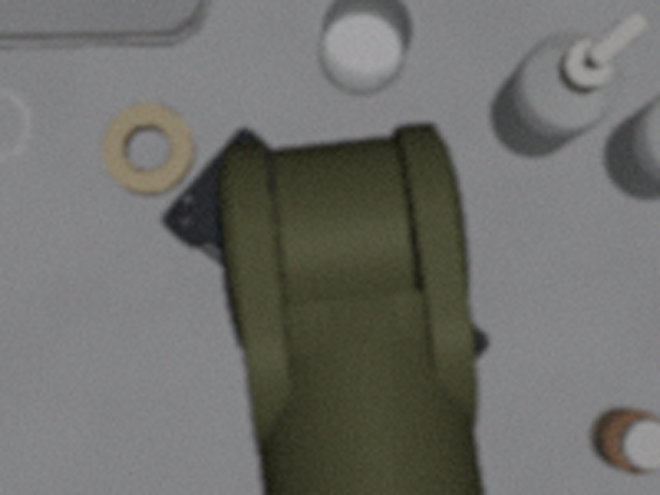

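Run:
```python
from h import *
d=np.load("side2.npz")["d"];W=pts("side",d)
def col(z0,z1,rng):
    P=W.reshape(-1,3);m=(P[:,2]>z0)&(P[:,2]<z1)&(abs(P[:,0]-.55)<.08)&(P[:,1]<.03)&(P[:,1]>-.12);Q=P[m]
    # front half cylinder fit with known radius
    from scipy.optimize import least_squares
    s=least_squares(lambda p:np.hypot(Q[:,0]-p[0],Q[:,1]-p[1])-rng,[.5515,-.033],loss="soft_l1",f_scale=.002)
    print(z0,z1,len(Q),s.x,Q[:,0].min(),Q[:,0].max(),Q[:,:].mean(0))
col(.192,.212,.05);col(.02,.088,.05);col(.104,.111,.037)
```

```text
0.192 0.212 394 [ 0.55095393 -0.0339438 ] 0.5005697312553508 0.6017932666573319 [ 0.54595138 -0.07290465  0.20224034]
0.02 0.088 1035 [ 0.552803   -0.03499032] 0.5028993136574336 0.5980430948553992 [ 0.54683319 -0.07501527  0.05439259]
0.104 0.111 96 [ 0.55289335 -0.03556916] 0.5159514165662696 0.5856165522602046 [ 0.54829199 -0.05388795  0.10767313]
```

>>> {"api": "servo_tool", "payload": {
  "commands": [-1.3, 0.4, 5, 0, 0, 0, 0, 0, 10, 0, 0, 0, 0, 0, 10, 0, 0, 0, 0, 0, 10, 0, 0, 0, 0, 0, 10, 0, 0, 0, 0, 0, 5, 0, 0, 0, 0, 0, 0, 0, 0, 0, 0, 0, 0, 0, 0, 0]
}}

```text
time_s: 10.0
tool_pos: [0.553, -0.0333, 0.1706]
tool_rot: [180.0, 0.0, 138.2]
force: [-1.3, 0.3, -1.4]
grip_width: 0.0259
```

```bash
python3 go.py .5522 -.0336 .165 138;  python3 - <<'E'
from h import *
for n in ["side"]:
    im,d=read_camera(n);np.savez(f"{n}3.npz",im=im,d=d)
    c=im[140:270,240:370]
    cv2.imwrite(f"pics/{n}3.png",cv2.resize(c[:,:,::-1],None,fx=4.5,fy=4.5,interpolation=cv2.INTER_CUBIC))
E
```

```text
t 10.0 pos [ 0.553  -0.0333  0.1706] rot [1.7999e+02 1.0000e-02 1.3820e+02] q [ 42.7  13.5 -47.6  99.6  10.5  71.4  40.8] F [-1.3   0.28 -1.42] M [ 0.027 -0.164  0.03 ] w 25.89
shift mm tool [ 0.4 -0.7  5.6] turn [0.01 0.01 0.2 ]
```

View pics/side3.png

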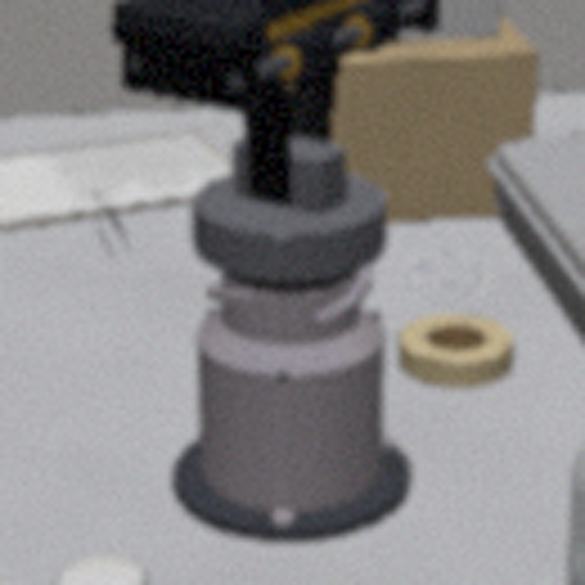

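>>> {"api": "servo_tool", "payload": {
  "commands": [0.2, -0.4, 4, 0, 0, 0, 0, 0, 4, 0, 0, 0, 0, 0, 3, 0, 0, 0, 0, 0, 0, 0, 0, 0, 0, 0, 0, 0, 0, 0]
}}

```text
time_s: 10.55
tool_pos: [0.5523, -0.0335, 0.1594]
tool_rot: [-180.0, -0.0, 138.2]
force: [0.5, -0.8, -1.9]
grip_width: 0.0257
```

```bash
python3 go.py .5522 -.0336 .145 138
```

```text
t 10.55 pos [ 0.5523 -0.0335  0.1594] rot [-1.7999e+02 -1.0000e-02  1.3820e+02] q [ 42.5  14.  -47.4 100.5  10.9  70.3  40.4] F [ 0.46 -0.78 -1.92] M [ 0.075 -0.17   0.053] w 25.7
shift mm tool [ 0.1 -0.1 14.4] turn [-0.01 -0.01  0.2 ]
```

>>> {"api": "servo_tool", "payload": {
  "commands": [0, 0, 1.5, 0, 0, 0, 0, 0, 1.5, 0, 0, 0, 0, 0, 1.5, 0, 0, 0, 0, 0, 0, 0, 0, 0, 0, 0, 0, 0, 0, 0]
}}

```text
time_s: 11.05
tool_pos: [0.5524, -0.0335, 0.155]
tool_rot: [-180.0, -0.0, 138.2]
force: [0.3, -0.2, -1.7]
grip_width: 0.0256
```

>>> {"api": "servo_tool", "payload": {
  "commands": [0, 0, 1.5, 0, 0, 0, 0, 0, 1.5, 0, 0, 0, 0, 0, 1, 0, 0, 0, 0, 0, 0, 0, 0, 0, 0, 0, 0, 0, 0, 0]
}}

```text
time_s: 11.55
tool_pos: [0.5524, -0.0336, 0.151]
tool_rot: [-180.0, -0.0, 138.2]
force: [1.2, -0.1, -1.2]
grip_width: 0.026
```

No contact; keep going in small steps.

>>> {"api": "servo_tool", "payload": {
  "commands": [0, 0, 1, 0, 0, 0, 0, 0, 1, 0, 0, 0, 0, 0, 1, 0, 0, 0, 0, 0, 0, 0, 0, 0, 0, 0, 0, 0, 0, 0]
}}

```text
time_s: 12.05
tool_pos: [0.5524, -0.0335, 0.148]
tool_rot: [-180.0, -0.0, 138.2]
force: [0.1, 0.1, -1.6]
grip_width: 0.0257
```

>>> {"api": "servo_tool", "payload": {
  "commands": [0, 0, 0.5, 0, 0, 0, 0, 0, 0.5, 0, 0, 0, 0, 0, 0, 0, 0, 0, 0, 0, 0, 0, 0, 0]
}}

```text
time_s: 12.45
tool_pos: [0.5524, -0.0336, 0.147]
tool_rot: [-180.0, 0.0, 138.2]
force: [-0.0, -0.3, -2.4]
grip_width: 0.0257
```

>>> {"api": "servo_tool", "payload": {
  "commands": [0, 0, 0.5, 0, 0, 0, 0, 0, 0.5, 0, 0, 0, 0, 0, 0, 0, 0, 0, 0, 0, 0, 0, 0, 0]
}}

```text
time_s: 12.85
tool_pos: [0.5524, -0.0335, 0.146]
tool_rot: [-180.0, -0.0, 138.2]
force: [0.3, 0.5, -1.9]
grip_width: 0.0262
```

>>> {"api": "servo_tool", "payload": {
  "commands": [0, 0, 0.5, 0, 0, 0, 0, 0, 0, 0, 0, 0, 0, 0, 0, 0, 0, 0]
}}

```text
time_s: 13.15
tool_pos: [0.5524, -0.0335, 0.1455]
tool_rot: [-180.0, -0.0, 138.2]
force: [0.2, 0.0, -1.8]
grip_width: 0.026
```

>>> {"api": "servo_tool", "payload": {
  "commands": [0, 0, 0.5, 0, 0, 0, 0, 0, 0, 0, 0, 0, 0, 0, 0, 0, 0, 0]
}}

```text
time_s: 13.45
tool_pos: [0.5524, -0.0335, 0.145]
tool_rot: [-180.0, 0.0, 138.2]
force: [-0.7, 0.1, -2.0]
grip_width: 0.0261
```

>>> {"api": "servo_tool", "payload": {
  "commands": [0, 0, 0.5, 0, 0, 0, 0, 0, 0, 0, 0, 0, 0, 0, 0, 0, 0, 0]
}}

```text
time_s: 13.75
tool_pos: [0.5524, -0.0336, 0.1445]
tool_rot: [-180.0, -0.0, 138.2]
force: [0.7, -0.3, -3.1]
grip_width: 0.0257
```

>>> {"api": "servo_tool", "payload": {
  "commands": [0, 0, 0.5, 0, 0, 0, 0, 0, 0, 0, 0, 0, 0, 0, 0, 0, 0, 0]
}}

```text
time_s: 14.05
tool_pos: [0.5525, -0.0335, 0.1441]
tool_rot: [-180.0, 0.0, 138.2]
force: [-0.3, -0.3, -1.2]
grip_width: 0.0256
```

>>> {"api": "servo_tool", "payload": {
  "commands": [0, 0, 0.4, 0, 0, 0, 0, 0, 0, 0, 0, 0, 0, 0, 0, 0, 0, 0]
}}

```text
time_s: 14.35
tool_pos: [0.5525, -0.0335, 0.1439]
tool_rot: [-180.0, 0.0, 138.2]
force: [-0.5, -0.6, 1.2]
grip_width: 0.0254
```

>>> {"api": "servo_tool", "payload": {
  "commands": [0, 0, 0, 0, 0, 4, 0, 0, 0, 0, 0, 5, 0, 0, 0, 0, 0, 5, 0, 0, 0, 0, 0, 5, 0, 0, 0, 0, 0, 5, 0, 0, 0, 0, 0, 4, 0, 0, 0, 0, 0, 2, 0, 0, 0, 0, 0, 0, 0, 0, 0, 0, 0, 0]
}}

```text
time_s: 15.25
tool_pos: [0.5527, -0.0335, 0.1439]
tool_rot: [180.0, 0.0, 108.2]
force: [0.4, -0.6, 1.6]
grip_width: 0.0257
```

```bash
python3 go.py .5522 -.0336 .1435 138
```

```text
t 15.25 pos [ 0.5527 -0.0335  0.1439] rot [1.7996e+02 2.0000e-02 1.0825e+02] q [ 38.7  14.  -43.  101.6  10.2  68.3  11. ] F [ 0.42 -0.63  1.62] M [-0.001 -0.125 -0.041] w 25.74
shift mm tool [ 0.1 -0.5  0.4] turn [  0.03   0.03 -29.75]
```

>>> {"api": "servo_tool", "payload": {
  "commands": [0, 0, 0, 0, 0, 2, 0, 0, 0, 0, 0, 2, 0, 0, 0, 0, 0, 2, 0, 0, 0, 0, 0, 2, 0, 0, 0, 0, 0, 0, 0, 0, 0, 0, 0, 0]
}}

```text
time_s: 15.85
tool_pos: [0.5526, -0.0335, 0.1438]
tool_rot: [180.0, 0.0, 100.3]
force: [0.1, -0.4, 1.1]
grip_width: 0.0258
```

```bash
python3 go.py .5522 -.0336 .1435 138
```

```text
t 15.85 pos [ 0.5526 -0.0335  0.1438] rot [1.7997e+02 1.0000e-02 1.0026e+02] q [ 37.8  13.8 -41.9 101.6   9.9  68.3   3.3] F [ 0.14 -0.36  1.14] M [-0.024 -0.127 -0.073] w 25.81
shift mm tool [-0.  -0.4  0.3] turn [ 2.000e-02  2.000e-02 -3.774e+01]
```

>>> {"api": "servo_tool", "payload": {
  "commands": [0, 0, 0, 0, 0, 2, 0, 0, 0, 0, 0, 2, 0, 0, 0, 0, 0, 0]
}}

```text
time_s: 16.15
tool_pos: [0.5526, -0.0335, 0.1438]
tool_rot: [180.0, 0.0, 96.2]
force: [-0.2, 0.3, 1.8]
grip_width: 0.0257
```

```bash
python3 go.py .5522 -.0336 .1435 138
```

```text
t 16.15 pos [ 0.5526 -0.0335  0.1438] rot [1.7998e+02 1.0000e-02 9.6240e+01] q [ 37.3  13.7 -41.4 101.7   9.7  68.3  -0.6] F [-0.17  0.28  1.76] M [-0.018 -0.164 -0.069] w 25.71
shift mm tool [-0.  -0.4  0.3] turn [ 1.000e-02  2.000e-02 -4.176e+01]
```

>>> {"api": "servo_tool", "payload": {
  "commands": [0, 0, 0, 0, 0, 1.5, 0, 0, 0, 0, 0, 1.5, 0, 0, 0, 0, 0, 0]
}}

```text
time_s: 16.45
tool_pos: [0.5525, -0.0335, 0.1437]
tool_rot: [180.0, 0.0, 93.2]
force: [0.5, -0.4, 2.4]
grip_width: 0.0255
```

```bash
python3 go.py .5522 -.0336 .1435 138
```

```text
t 16.45 pos [ 0.5525 -0.0335  0.1437] rot [179.99   0.    93.16] q [ 37.   13.6 -41.  101.7   9.6  68.2  -3.6] F [ 0.54 -0.38  2.43] M [-0.048 -0.125 -0.044] w 25.5
shift mm tool [-0.1 -0.3  0.2] turn [ 1.000e-02  1.000e-02 -4.484e+01]
```

>>> {"api": "servo_tool", "payload": {
  "commands": [0, 0, 0, 0, 0, 1, 0, 0, 0, 0, 0, 1, 0, 0, 0, 0, 0, 0]
}}

```text
time_s: 16.75
tool_pos: [0.5525, -0.0335, 0.1437]
tool_rot: [180.0, 0.0, 91.2]
force: [-0.7, -0.4, 3.3]
grip_width: 0.0257
```

```bash
python3 go.py .5522 -.0336 .1435 138
```

```text
t 16.75 pos [ 0.5525 -0.0335  0.1437] rot [1.7999e+02 1.0000e-02 9.1170e+01] q [ 36.8  13.6 -40.7 101.7   9.5  68.2  -5.5] F [-0.72 -0.42  3.29] M [-0.014 -0.128  0.037] w 25.68
shift mm tool [-0.1 -0.3  0.2] turn [ 1.000e-02  1.000e-02 -4.683e+01]
```

>>> {"api": "servo_tool", "payload": {
  "commands": [0, 0, 0, 0, 0, 1, 0, 0, 0, 0, 0, 0]
}}

```text
time_s: 16.95
tool_pos: [0.5525, -0.0336, 0.1437]
tool_rot: [180.0, 0.0, 90.2]
force: [0.3, 0.8, 1.8]
grip_width: 0.0256
```

```bash
python3 go.py .5522 -.0336 .1435 138
```

```text
t 16.95 pos [ 0.5525 -0.0336  0.1437] rot [1.7999e+02 1.0000e-02 9.0160e+01] q [ 36.7  13.5 -40.6 101.7   9.5  68.2  -6.5] F [0.31 0.84 1.85] M [-0.017 -0.213  0.049] w 25.57
shift mm tool [-0.  -0.3  0.2] turn [ 1.000e-02  1.000e-02 -4.784e+01]
```

>>> {"api": "servo_tool", "payload": {
  "commands": [0, 0, 0, 0, 0, 1, 0, 0, 0, 0, 0, 0]
}}

```text
time_s: 17.15
tool_pos: [0.5525, -0.0336, 0.1436]
tool_rot: [180.0, 0.0, 89.2]
force: [0.7, -0.8, 2.8]
grip_width: 0.0253
```

```bash
python3 go.py .5522 -.0336 .1435 138
```

```text
t 17.15 pos [ 0.5525 -0.0336  0.1436] rot [1.7999e+02 1.0000e-02 8.9160e+01] q [ 36.6  13.5 -40.5 101.7   9.4  68.2  -7.5] F [ 0.67 -0.83  2.77] M [-0.068 -0.192  0.023] w 25.28
shift mm tool [ 0.  -0.3  0.1] turn [ 0.000e+00  2.000e-02 -4.884e+01]
```

>>> {"api": "servo_tool", "payload": {
  "commands": [0, 0, 0, 0, 0, 1, 0, 0, 0, 0, 0, 0]
}}

```text
time_s: 17.35
tool_pos: [0.5524, -0.0338, 0.1436]
tool_rot: [180.0, 0.0, 88.2]
force: [1.2, -1.3, 1.4]
grip_width: 0.0259
```

```bash
python3 go.py .5522 -.0336 .1435 138
```

```text
t 17.35 pos [ 0.5524 -0.0338  0.1436] rot [1.7999e+02 2.0000e-02 8.8150e+01] q [ 36.5  13.5 -40.3 101.7   9.4  68.2  -8.4] F [ 1.24 -1.32  1.42] M [-0.228 -0.342  0.079] w 25.92
shift mm tool [ 0.2 -0.3  0.1] turn [-1.000e-02  2.000e-02 -4.985e+01]
```

>>> {"api": "servo_tool", "payload": {
  "commands": [0, 0, 0.1, 0, 0, 1, 0, 0, 0, 0, 0, 0]
}}

```text
time_s: 17.55
tool_pos: [0.5524, -0.0339, 0.1435]
tool_rot: [180.0, 0.0, 87.2]
force: [-0.3, -0.8, 2.6]
grip_width: 0.0257
```

```bash
python3 go.py .5522 -.0336 .1435 138
```

```text
t 17.55 pos [ 0.5524 -0.0339  0.1435] rot [1.800e+02 3.000e-02 8.715e+01] q [ 36.4  13.5 -40.2 101.7   9.4  68.2  -9.4] F [-0.26 -0.84  2.6 ] M [-0.396 -0.332  0.116] w 25.66
shift mm tool [ 0.3 -0.2 -0. ] turn [-1.000e-02  3.000e-02 -5.085e+01]
```

>>> {"api": "servo_tool", "payload": {
  "commands": [0, 0, 0.18, 0, 0, 1, 0, 0, 0, 0, 0, 0]
}}

```text
time_s: 17.75
tool_pos: [0.5524, -0.0339, 0.1434]
tool_rot: [180.0, 0.0, 86.2]
force: [1.4, -1.0, 2.4]
grip_width: 0.0256
```

```bash
python3 go.py .5522 -.0336 .1435 138
```

```text
t 17.75 pos [ 0.5524 -0.0339  0.1434] rot [1.800e+02 3.000e-02 8.615e+01] q [ 36.2  13.5 -40.1 101.7   9.3  68.2 -10.4] F [ 1.43 -1.04  2.37] M [-0.467 -0.269  0.151] w 25.64
shift mm tool [ 0.2 -0.2 -0.1] turn [-1.000e-02  3.000e-02 -5.185e+01]
```

>>> {"api": "servo_tool", "payload": {
  "commands": [0, 0, 0.18, 0, 0, 1, 0, 0, 0, 0, 0, 0]
}}

```text
time_s: 17.95
tool_pos: [0.5524, -0.0339, 0.1433]
tool_rot: [180.0, 0.0, 85.2]
force: [0.4, -2.3, 2.7]
grip_width: 0.0257
```

```bash
python3 go.py .5522 -.0336 .1435 138
```

```text
t 17.95 pos [ 0.5524 -0.0339  0.1433] rot [1.7999e+02 3.0000e-02 8.5150e+01] q [ 36.1  13.4 -39.9 101.7   9.3  68.2 -11.4] F [ 0.43 -2.3   2.68] M [-0.582 -0.239  0.196] w 25.72
shift mm tool [ 0.2 -0.3 -0.2] turn [-1.000e-02  3.000e-02 -5.285e+01]
```

>>> {"api": "servo_tool", "payload": {
  "commands": [0, 0, 0.18, 0, 0, 1, 0, 0, 0, 0, 0, 0]
}}

```text
time_s: 18.15
tool_pos: [0.5525, -0.0338, 0.1432]
tool_rot: [180.0, 0.0, 84.2]
force: [0.6, -2.5, 3.5]
grip_width: 0.0256
```

```bash
python3 go.py .5522 -.0336 .1435 138
```

```text
t 18.15 pos [ 0.5525 -0.0338  0.1432] rot [1.7999e+02 3.0000e-02 8.4150e+01] q [ 36.   13.4 -39.8 101.7   9.3  68.1 -12.3] F [ 0.6  -2.54  3.47] M [-0.714 -0.209  0.265] w 25.58
shift mm tool [ 0.2 -0.3 -0.3] turn [-0.000e+00  4.000e-02 -5.385e+01]
```

>>> {"api": "servo_tool", "payload": {
  "commands": [-0.3, 0, 0.15, 0, 0, 1, 0, 0, 0, 0, 0, 0]
}}

```text
time_s: 18.35
tool_pos: [0.5525, -0.0339, 0.143]
tool_rot: [180.0, 0.0, 83.2]
force: [0.3, -2.6, 4.9]
grip_width: 0.0256
```

```bash
python3 go.py .5522 -.0336 .1435 138
```

```text
t 18.35 pos [ 0.5525 -0.0339  0.143 ] rot [1.7999e+02 1.0000e-02 8.3160e+01] q [ 35.9  13.4 -39.7 101.7   9.2  68.1 -13.3] F [ 0.32 -2.58  4.92] M [-0.562 -0.201  0.32 ] w 25.58
shift mm tool [ 0.2 -0.3 -0.5] turn [ 1.000e-02  2.000e-02 -5.484e+01]
```

>>> {"api": "servo_tool", "payload": {
  "commands": [0, 0, 0.15, 0, 0, 1, 0, 0, 0, 0, 0, 0]
}}

```text
time_s: 18.55
tool_pos: [0.5525, -0.0339, 0.1429]
tool_rot: [180.0, 0.0, 82.2]
force: [-0.0, -2.8, 4.9]
grip_width: 0.0253
```

```bash
python3 go.py .5522 -.0336 .1435 138
```

```text
t 18.55 pos [ 0.5525 -0.0339  0.1429] rot [1.7997e+02 2.0000e-02 8.2180e+01] q [ 35.8  13.4 -39.6 101.8   9.2  68.1 -14.2] F [-0.05 -2.81  4.88] M [-0.667 -0.21   0.388] w 25.32
shift mm tool [ 0.3 -0.4 -0.6] turn [ 1.000e-02  3.000e-02 -5.582e+01]
```

>>> {"api": "servo_tool", "payload": {
  "commands": [0, 0, -0.2, 0, 0, 0, 0, 0, -0.1, 0, 0, 0.5, 0, 0, 0, 0, 0, 0]
}}

```text
time_s: 18.85
tool_pos: [0.5525, -0.0339, 0.1429]
tool_rot: [180.0, 0.0, 81.7]
force: [0.8, -2.8, 3.7]
grip_width: 0.0257
```

```bash
python3 go.py .5522 -.0336 .1435 138
```

```text
t 18.85 pos [ 0.5525 -0.0339  0.1429] rot [1.7998e+02 1.0000e-02 8.1710e+01] q [ 35.8  13.4 -39.5 101.8   9.2  68.1 -14.7] F [ 0.83 -2.76  3.75] M [-0.754 -0.412  0.568] w 25.69
shift mm tool [ 0.3 -0.4 -0.6] turn [ 1.000e-02  2.000e-02 -5.629e+01]
```

>>> {"api": "servo_tool", "payload": {
  "commands": [0, 0, -0.3, 0, 0, 0, 0, 0, -0.3, 0, 0, 0, 0, 0, 0, 0, 0, 0]
}}

```text
time_s: 19.15
tool_pos: [0.5525, -0.0339, 0.143]
tool_rot: [180.0, -0.0, 81.7]
force: [3.5, -1.9, -2.8]
grip_width: 0.0256
```

```bash
python3 go.py .5522 -.0336 .1435 138
```

```text
t 19.15 pos [ 0.5525 -0.0339  0.143 ] rot [ 1.7999e+02 -1.0000e-02  8.1700e+01] q [ 35.8  13.4 -39.5 101.8   9.1  68.1 -14.7] F [ 3.5  -1.87 -2.8 ] M [-0.784 -1.083  0.606] w 25.62
shift mm tool [ 0.3 -0.3 -0.5] turn [ 1.00e-02 -0.00e+00 -5.63e+01]
```

>>> {"api": "servo_tool", "payload": {
  "commands": [0, 0, 0, 0, 0, 0, 0, 0, 0, 0, 0, 0, 0, 0, 0, 0, 0, 0, 0, 0, 0, 0, 0, 0, 0, 0, 0, 0, 0, 0, 0, 0, 0, 0, 0, 0],
  "jaw": 50
}}

```text
time_s: 19.75
tool_pos: [0.5522, -0.0337, 0.1435]
tool_rot: [-180.0, -0.0, 81.7]
force: [-0.8, 0.1, 0.1]
grip_width: 0.0496
```

```bash
python3 go.py .5522 -.0336 .1435 138
```

```text
t 19.75 pos [ 0.5522 -0.0337  0.1435] rot [-179.98   -0.     81.69] q [ 35.8  13.3 -39.5 101.7   9.1  68.2 -14.7] F [-0.81  0.1   0.14] M [ 0.018 -0.1    0.045] w 49.62
shift mm tool [ 0.1 -0.1  0. ] turn [-1.000e-02 -1.000e-02 -5.631e+01]
```

>>> {"api": "servo_tool", "payload": {
  "commands": [0, 0, -5, 0, 0, 0, 0, 0, -15, 0, 0, 0, 0, 0, -20, 0, 0, 0, 0, 0, -25, 0, 0, 0, 0, 0, -30, 0, 0, 0, 0, 0, -30, 0, 0, 0, -30, 0, -10, 0, 0, 0, -30, 0, 0, 0, 0, 0, -30, 0, 0, 0, 0, 0, 0, 0, 0, 0, 0, 0]
}}

```text
time_s: 20.75
tool_pos: [0.5386, -0.1288, 0.2798]
tool_rot: [179.9, 0.2, 81.2]
force: [-0.4, 0.8, 0.3]
grip_width: 0.05
```

```bash
python3 go.py .5522 -.0336 .1435 138
python3 - <<'E'
from h import *
from scipy.optimize import least_squares
for n in ["side","top"]:
    im,d=read_camera(n);np.savez(f"{n}4.npz",im=im,d=d)
    c=im[140:300,220:380] if n=="side" else im[100:300,200:460]
    cv2.imwrite(f"pics/{n}4.png",cv2.resize(c[:,:,::-1],None,fx=3,fy=3,interpolation=cv2.INTER_CUBIC))
    W=pts(n,d).reshape(-1,3)
    m=(np.hypot(W[:,0]-.552,W[:,1]+.0335)<.045)&(W[:,2]>.13)&(W[:,2]<.148)
    T=W[m];A=np.c_[T[:,:2]-[.552,-.0335],np.ones(len(T))];s=np.linalg.lstsq(A,T[:,2],rcond=None)[0];print(n,len(T),"lid top plane",s)
    B=W[(np.hypot(W[:,0]-.552,W[:,1]+.0335)<.045)&(W[:,2]>.16)&(W[:,2]<.18)];print("bar top",len(B),B.mean(0) if len(B) else 0, cv2.minAreaRect((B[:,:2]*1000).astype(np.float32)))
E
```

```text
t 20.75 pos [ 0.5386 -0.1288  0.2798] rot [1.7995e+02 1.7000e-01 8.1240e+01] q [ 43.4   7.7 -36.   91.    4.7  82.8  -1.7] F [-0.36  0.81  0.32] M [-0.061 -0.021 -0.021] w 49.97
shift mm tool [ 96.5  -1.2 136. ] turn [-3.000e-02  1.800e-01 -5.676e+01]
side 348 lid top plane [ 0.00139366 -0.02639549  0.13837521]
bar top 120 [ 0.55164324 -0.04428746  0.16669919] ((552.8448486328125, -37.619239807128906), (53.61228561401367, 23.698017120361328), 82.58383178710938)
top 896 lid top plane [-0.00035151  0.00023133  0.13871345]
bar top 281 [ 0.55180816 -0.03173647  0.16837317] ((551.9321899414062, -31.79313087463379), (55.62448501586914, 25.836917877197266), 82.55719757080078)
```

View pics/side4.png

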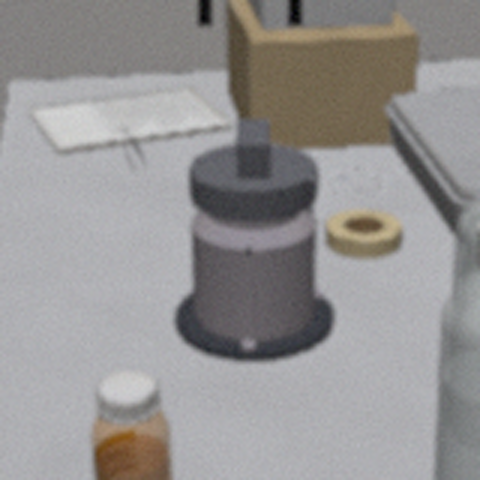

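View pics/top4.png

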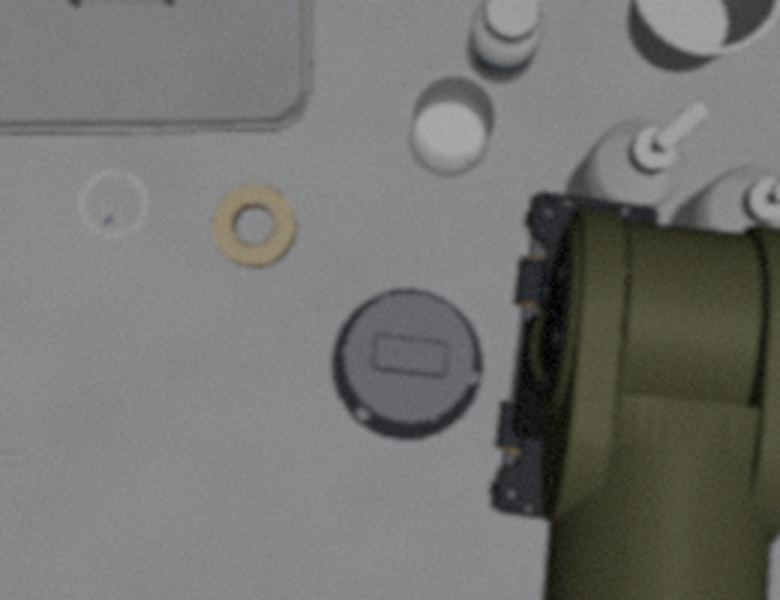

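```bash
python3 -c "
from cell import env
print(env.sign_off())"
```

```text
the job is handed in; nothing more can be done
None
```

The lid is screwed onto the canister and released, and I handed the job in at about 21 s of the 67 s allowed.

**What I did:** I gripped the lid by its bar and lowered it with its pins over the thread gaps until it touched the seal. I turned it about 56° clockwise. Torque began to build after about 49° and was 0.57 to 0.61 N m when I stopped. I then opened the jaws and backed away.

**Last checks:**
- **Position:** in the top camera the lid is level and within about 1 to 2 mm of the canister's axis.
- **Squeeze and clamp:** the lid sits about 0.9 to 1.1 mm below where it first touched the seal. I estimate the clamp at 16 to 20 N from that. It was not measured directly.
- **Bystanders:** the tape, dish and beaker look unmoved in the top view, and so does the amber bottle in the side view. I judged this by eye.

**Disagreements:**
- The bar ended at 82.6° in the pictures against 81.7° at the gripper, so the lid lagged slightly in the grip or sprung back a little.
- The last torque readings are at the top of the 0.4 to 0.6 N m snug range. They include some sideways load of about 2 to 4 N from the gripper.
- The side camera's depth shows the lid top tilted by 0.026 rad, while the top camera shows it level. Both are within the 0.05 rad limit.

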